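# Lock the board holder's carriage with its ball-lock pin

## Task

Take the quick-release pin from its wooden stand, hold its side button squeezed fully in and put it down the hole in the board holder's sliding carriage. With the pin, slide the carriage towards the circuit board, feeling gently until the pin drops through the hidden hole underneath; push it fully home with the button still held in, then let go so that the button springs out and the pin is locked. Do not force anything, and leave the other things on the bench where they are.

Things in the scene. Friction and masses are not known exactly. Their poses are not given: they have to be found in the camera images.
- pin: Ball-lock pin, 120 g +-30 %, upright in the wooden stand, collar resting on its top. Origin: centre of the collar's underside; z up, away from the tip. Collar 28 mm wide, 4 mm high; below it a 12 mm round shank, 51 mm long. Two locking balls 37 mm below the origin (tops at 34 mm) stick out 3 mm along own +x and -x; the shank cannot pass a 14 mm hole while they are out.
- pin_head (a point): Centre of the pin's dark block-shaped head, on the pin's axis, 24 mm above its origin; axes as the pin's. The head is 22 mm wide in x, 28 mm in y and 40 mm high (20 mm above and below this point). The button sits in the middle of its +y face: grip the head here across its y, one finger on the button.
- pin_tip (a point): The lowest point of the pin's hemispherical tip (radius 6 mm), 51 mm below the pin's origin.
- pin_button (a joint): Travel of the pin's steel push button, m: 0 = out (4 mm proud, head 32 mm across, balls out), 0.004 = fully in (flush, 28 mm across, balls in). The balls follow the button in proportion. Spring: 4 N to start, 9 N fully in; a grip of 20 to 35 N holds it in and carries the pin. It springs out fully only where the balls are free to come out.
- stand: Fixed wooden block, 70 x 70 x 75 mm, with a 22 mm wide, 62 mm deep hole in its top in which the pin stands. Origin: centre of its underside.
- holder: Board holder, fixed: steel bed 110 x 275 mm, two rails along own y, an end block at +y, and at the -y end (105 to 200 mm from the origin) a support block with a green circuit board, parts up to 85 mm high. Origin: underside of the bed at bench height, below the carriage's hole when the carriage is at its +y stop; x across the rails, z up.
- carriage_hole (a point): Centre of the upper mouth of the 14 mm vertical through hole in the sliding carriage, an aluminium plate 104 x 120 mm, 18 mm thick, top 65 mm above the bench; axes as the holder's. A 12 mm high ridge stands on it 50 to 60 mm from the hole, at the -y end. It slides along the holder's y (friction 2 N), starts 0 to 8 mm from its +y stop and can go 50 mm from it towards the board.
- strip_zone (a point): Middle of the hidden hole's zone, 26 mm from the holder's origin towards -y, on top of a fixed steel strip under the carriage (strip top 46 mm, underside 34 mm above the bench, free below down to 8 mm). Its one hole, 14 mm wide with a 1 mm chamfer, lies within 12 mm either way along own y of this point; only feeling with the pin tells where. Pin home: tip 14 mm above the bench.
- spool: Grey reel, diameter 56 mm, 46 mm high, standing loose; bystander. It may stand at either of two places, the pin's stand at the other. Origin: centre of its underside.
- meter: Loose grey multimeter, 75 x 145 x 42 mm; bystander. Origin: centre of its underside.
- screw_jar: Loose clear jar with steel cap, diameter 54 mm, 70 mm high; bystander. Origin: centre of its underside.
- mug: Loose white mug, diameter 82 mm, 95 mm high, handle on its +y side; bystander. Origin: centre of its underside.
- driver: Loose screwdriver lying along own x; bystander. Origin: centre of its underside.
- parts_box: Loose open cardboard box 160 x 120 x 60 mm; bystander. Origin: centre of its underside.
- transformer: Loose small transformer, about 75 x 60 x 46 mm; bystander. Origin: centre of its underside.
Mind the look-alikes: they are no part of the job. What is shaped like the pin but blue or purple is not meant.

How it is judged:
By the outcome, as a careful person would: the job done as asked, in the order asked, and still so for the second after the job is handed in, with the robot touching nothing.
It also fails if it takes over 67 s, if anything falls off the work surface, if the arm or the gripper's body presses on something with over 40 N, if the wrist force passes 120 N, or if a joint passes its speed limit or range.

## Robot

A 6-joint arm with a two-finger parallel gripper is mounted at the origin on the work surface. World frame = base frame: x ahead of the robot, y to its left, z up, the work surface at z = 0. Lengths are in mm, angles in rad, forces in N, time in s.
With the tool pointing down it reaches from about 275 to 750 mm from the base axis. Payload 10.2 kg.
Tool frame: the origin (TCP) lies midway between the tips of the shut fingers; the grasp point (between the pads) lies 19 mm behind it (ctrl.grasp_offset is the distance from the TCP to the grasp point, in mm); z points along the fingers, y is the line along which they close (so a half turn about z gives the same grasp; the last joint's range is limited). The gripper opens to 85 mm and grips with 20 to 120 N. Pads are 22 mm wide; open, the fingers measure 114 mm over their backs; the gripper's body (76 mm by 85 mm) begins 54 mm behind the grasp point. The pads swing forward as they close: fully open they stand 13 mm farther back than shut.
Start: joints at [1.108, 0.313, 1.498, -0, 1.331, -0.223], TCP at [124.705, 509.98, 231.294] pointing down, gripper open.
Joint ranges: [-2.94, 2.94], [-0.97, 2.17], [0.19, 2.56], [-1.23, 4.37], [0.02, 3.11], [-2.88, 2.88]. Speed limits (rad/s): [2.39, 2.39, 3.01, 3.14, 3.14, 3.14].

## Interface

Orientations are given as a unit quaternion [w, x, y, z].
In Python, from rig import ctrl, viewer, models gives the robot as it stands. The module is installed in compiled form; this text tells all that it offers.
- The arm moves only by the shell command python3 -m pendant 'ROWS' [OPENING] [FORCE]. ROWS is text: rows parted by semicolons, each of 4 numbers parted by spaces: the shift along the tool's x, y, z in m, then the turn about the tool's z in rad. In form: x y z yaw; .... A call has 1 to 10 rows; each row shifts and turns the commanded pose from where the row before left it, along the tool's axes as they then stand; what a row does not reach is not made up. A row lasts 1/8 s, in which the tool goes at most 62.5 mm and 10.7 degrees, less where a joint would pass 70% of its speed; a pose out of reach is approached as far as the arm can. A call is refused whole if a number of a shift passes 0.0625 or a number of a turn 0.188, either way. A call with a gripper value outside its range is refused whole. OPENING is the opening, from 0 (shut) to 1 (fully open), set as the call begins (- or left out, the last holds). The fingers move at their own pace and stop on an object; FORCE is the grip in N (left out, the last holds). Time passes only in rows, so rows that do not move let the fingers close. It gives the time, the measured TCP pose, the force, the opening and the grip force at its end, in the units of the state.
- ctrl.sense(): the state, without advancing time (a new reading comes with each control period).
- viewer.capture(name): name is "scene" or "top" or "wrist"; returns a dict with "color" (400x640x3 uint8, red, green, blue), "vertical_fov" (degrees; the focal length in pixels is half the picture's height over the tangent of half this angle, whatever the lens; pixels are square), "cx", "cy" (the principal point, pixels), "pose" (4x4, takes a point from camera to world coordinates). Camera axes: x right, y down, z forward; pixel columns grow to the right and rows downward; lengths in mm; the calibration is good to about 2 mm. A picture is of the moment at which its call begins. There is no depth.
- ctrl.finish_job(): hands the job in; it is judged then, once.
Trained networks look in the newest picture that a camera, given by its name, has taken for a name from the list of things; names that differ only in an ending like _2 or _b are one class to them, and where a whole thing is asked for, a point or a joint stands for the part that bears it (a point fixed in the world has none). Each returns a list of dicts, best first, with "p" (0 to 1); they miss things now and then, are a little off and sometimes report something else, mostly with a low value. They report only what shows in the picture. A call takes as long as a camera call. They do not tell look-alikes from the thing itself.
- models.boxes_of(camera, query): "at" ([x, y, z] in mm, in world coordinates, good to about 4 mm: the middle of the surface that is visible of it).
The state is a dict: "time_s": time; "joints": joint angles; "dq": joint speeds; "tau": joint torques, N m; "eef_pos": TCP position; "ee_rot": TCP orientation; "force": force on the tool from outside, world axes, zero at the start; "wrist_torque": the same for the moment, N m; "grip_width": opening from 0.0 (shut) to 1.0 (fully open); "grip_force": force on a finger pad.
Only numpy, scipy, OpenCV 4.12 (cv2) and the standard library are available. Lean on these libraries where they do the work, as an engineer would, in place of code of your own. Each camera call takes 0.05 s, during which the arm holds its last target. There are 200 camera calls.

## Working session

There is one attempt and no reset: what is moved stays moved. The work goes in short steps, Python scripts to look and compute and a shell command to move; the robot and the scene stay as the last step left them, time stands still between calls to the robot, and variables do not carry over. Pictures are saved under pics/ and viewed, at most 10 in all, crops included, and the job is handed in when it is done.

```bash
mkdir -p pics
cat > h.py <<'E'
from rig import ctrl, viewer, models
import numpy as np, cv2
def cap(n,f=None):
    c=viewer.capture(n)
    if f: cv2.imwrite('pics/'+f,c['color'][:,:,::-1])
    return c
def foc(c): return c['color'].shape[0]/2/np.tan(np.radians(c['vertical_fov'])/2)
def ray(c,u,v,z):
    P=np.array(c['pose']);d=P[:3,:3]@np.array([(u-c['cx'])/foc(c),(v-c['cy'])/foc(c),1]);o=P[:3,3]
    return o+d*(z-o[2])/d[2]
def proj(c,p):
    P=np.array(c['pose']);q=P[:3,:3].T@(np.array(p)-P[:3,3]);return [float(round(t,1)) for t in (q[0]/q[2]*foc(c)+c['cx'],q[1]/q[2]*foc(c)+c['cy'])]
E
python3 - <<'E'
from h import *
for n in('scene','top'):
    c=cap(n,n+'0.png')
    for q in('pin','stand','holder','carriage_hole','spool'):
        for d in models.boxes_of(n,q)[:4]: print(n,q,round(d['p'],2),np.round(d['at']),proj(c,d['at']))
s=ctrl.sense();print(s['time_s'],s['eef_pos'],s['ee_rot'],s['force'],ctrl.grasp_offset)
E
```

```text
scene pin 0.8 [327. 394.  23.] [478.7, 262.2]
scene pin 0.66 [253. 253.  18.] [447.9, 215.4]
scene pin 0.65 [406. 275. 110.] [431.9, 237.7]
scene stand 0.8 [420. 279.  76.] [427.0, 248.9]
scene stand 0.29 [778. 110.  36.] [279.5, 309.4]
scene holder 0.94 [541. -73.  66.] [295.4, 201.1]
scene carriage_hole 0.84 [519. -37.  62.] [310.2, 204.5]
scene spool 0.82 [584. 229.  44.] [369.4, 285.2]
top pin 0.73 [248. 240.  22.] [237.1, 285.0]
top pin 0.6 [323. 386.  24.] [187.9, 260.0]
top pin 0.58 [392. 269. 119.] [218.4, 237.3]
top pin 0.52 [682. 368.  49.] [192.5, 138.5]
top stand 0.6 [448. 403.  22.] [183.1, 218.0]
top stand 0.56 [396. 260.  72.] [226.1, 235.1]
top stand 0.55 [ 605. -459.    4.] [468.8, 162.9]
top holder 0.67 [526. -95.  68.] [350.2, 188.4]
top holder 0.63 [396. 273. 121.] [216.6, 235.9]
top carriage_hole 0.84 [511. -37.  67.] [329.8, 193.8]
top spool 0.78 [576. 222.  50.] [241.4, 173.2]
0.6 [124.70488205 509.98534554 231.29129887] [-7.54885730e-06  1.19622901e-01  9.92819400e-01 -8.07522661e-06] [0.03394826 0.15279754 0.65480986] 18.700000000000003
```

View pics/scene0.png

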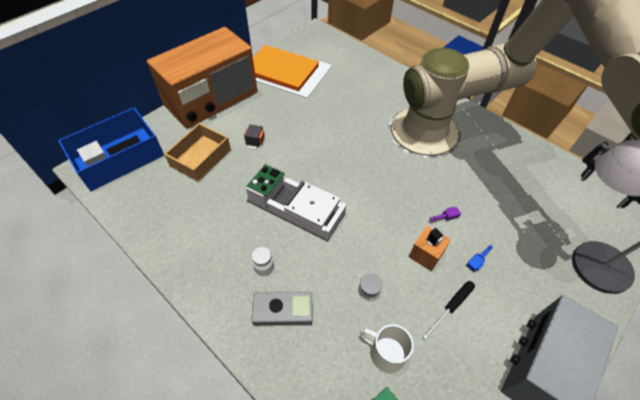

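View pics/top0.png

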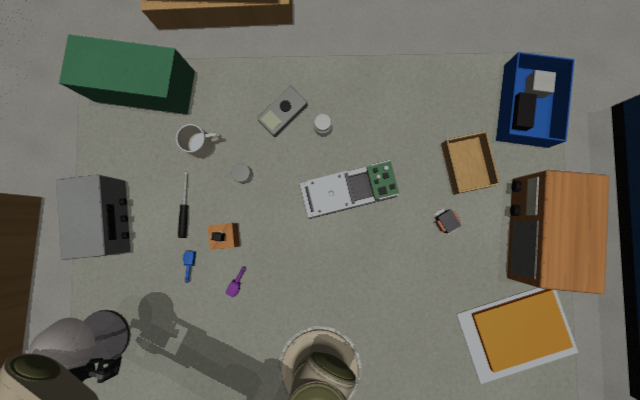

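The scene view shows three pin-like things: the dark-headed pin in the orange-brown stand at (434,237), a blue one lying at (480,258) and a purple one lying at (446,214). I choose the dark one in the stand. The carriage hole is at about (311,202) in the scene view and (331,193) in the top view.

Run:
```python
import cv2,numpy as np
s=cv2.imread('pics/scene0.png');t=cv2.imread('pics/top0.png')
f=lambda i,x,y,w,h:cv2.resize(i[y:y+h,x:x+w],(400,300),interpolation=cv2.INTER_CUBIC)
cv2.imwrite('pics/c1.png',np.vstack([np.hstack([f(s,400,215,64,48),f(t,192,212,64,48)]),np.hstack([f(s,236,150,120,90),f(t,292,146,120,90)])]))
```

```text
(no output)
```

View pics/c1.png

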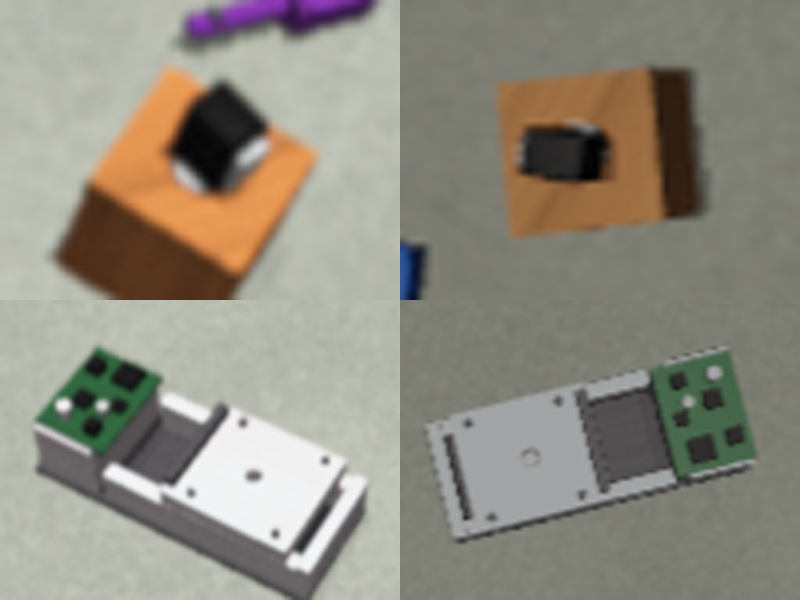

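Run:
```python
from h import *
t=cap('top');s=cap('scene')
print('pin',ray(t,218.4,236.8,119),ray(s,437,232,119))
print('hole',ray(t,331,193.1,65),ray(s,236+254*.3,150+175*.3,65))
T=lambda x,y,z:ray(t,292+(x-400)*.3,146+(y-300)*.3,z)
# stand top corners
for x,y in((498,85),(650,70),(664,217),(513,236)):print('st',ray(t,192+(x-400)*.16,212+y*.16,75))
# carriage left/right edges along length
a=T(428,427,60);b=T(728,350,60);c=T(460,538,60);d=T(755,462,60)
for p,q in((a,b),(c,d)):print('dir',np.degrees(np.arctan2(*(q-p)[1::-1])),np.linalg.norm(q-p))
for l in ('top','wrist'):
  cap(l)
  for q in('pin_head','carriage_hole'):
    for e in models.boxes_of(l,q)[:3]:print(l,q,round(e['p'],2),np.round(e['at'],1))
print(np.round(np.array(cap('wrist')['pose']),3), foc(cap('wrist')))
```

```text
pin [392.98181557 268.61526865 119.        ] [389.43706638 276.66969621 119.        ]
hole [513.26105532 -39.96080812  65.        ] [511.73964926 -36.61463854  65.        ]
st [423.82553826 312.16393457  75.        ]
st [429.90281885 242.69042901  75.        ]
st [363.38001076 235.87907891  75.        ]
st [355.48263655 304.55589737  75.        ]
dir -76.2401526434101 269.16773367647266
dir -76.19502230703127 262.9552982918703
top pin_head 0.8 [324.8 386.3  21.4]
top pin_head 0.62 [394.  273.7 122.3]
top pin_head 0.55 [247.  244.9  23.7]
top carriage_hole 0.85 [514.7 -41.1  65.9]
wrist pin_head 0.84 [309.1 395.3  21.9]
wrist pin_head 0.64 [227.4 261.2  23.1]
[[ 2.37000e-01  9.23000e-01  3.02000e-01  4.62980e+01]
 [ 9.71000e-01 -2.25000e-01 -7.40000e-02  5.29765e+02]
 [-1.00000e-03  3.11000e-01 -9.50000e-01  3.73931e+02]
 [ 0.00000e+00  0.00000e+00  0.00000e+00  1.00000e+00]] 345.5310580113598
```

```bash
python3 -m pendant '-0.040 -0.021 0 0;-0.040 -0.021 0 0;-0.040 -0.021 0 0;-0.040 -0.021 0 0;-0.040 -0.021 0 0;-0.040 -0.021 0 0;-0.040 -0.021 0 0;-0.036 -0.019 0 0;0 0 0 0;0 0 0 0' 1 28
python3 - <<'E'
from h import *
c=cap('wrist','w1.png')
for q in('pin_head','pin','stand'):
  for e in models.boxes_of('wrist',q)[:3]:print(q,round(e['p'],2),np.round(e['at'],1),proj(c,e['at']))
E
```

```text
time_s: 2.35
eef_pos: [391.8, 274.0, 231.3]
ee_rot: [-0.0, 0.12, 0.993, 0.0]
force: [-0.7, -0.6, -0.2]
grip_width: 0.999
grip_force: 0.0
pin_head 0.96 [247.7 248.9  21.7] [259.0, 28.7]
pin_head 0.75 [319.7 388.1  23.7] [421.5, 71.4]
pin 0.96 [389.9 279.2 122.3] [328.5, 196.8]
pin 0.82 [247.4 247.6  19.7] [258.0, 29.1]
pin 0.67 [316.5 387.1  21.1] [419.2, 68.3]
stand 0.55 [378.  272.9  75.1] [317.7, 170.1]
```

View pics/w1.png

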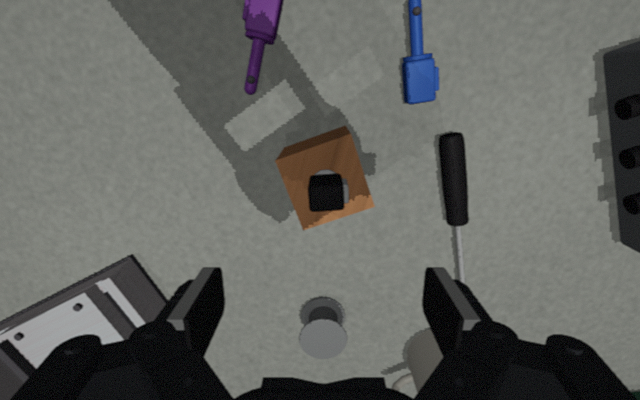

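The dark pin head shows at (326,193) on the stand, with the collar behind it. The blue and purple look-alikes are at (420,75) and (260,30). Next, a close crop to check the choice and get the yaw.

Run:
```python
from h import *
c=cap('wrist');im=c['color']
m=(im.max(2)<45).astype(np.uint8);m[:170]=0;m[225:]=0;m[:,:295]=0;m[:,360:]=0
n,l,st,ce=cv2.connectedComponentsWithStats(m);k=1+np.argmax(st[1:,4])
pts=np.argwhere(l==k)[:,::-1].astype(np.float32)
r=cv2.minAreaRect(pts);print(r)
for p in cv2.boxPoints(r):print(p,ray(c,*p,119)[:2])
cv2.imwrite('pics/c2.png',cv2.resize(im[120:240,270:390,::-1],(600,600),interpolation=cv2.INTER_CUBIC))
```

```text
((325.1459045410156, 192.41770935058594), (36.00502395629883, 34.506893157958984), 87.1375961303711)
[307.01495 175.29926] [370.38214279 267.43442396]
[341.47882 173.57605] [375.23512576 293.0839847 ]
[343.27686 209.53616] [403.65867814 288.11652226]
[308.813   211.25937] [398.68714151 261.57740833]
```

View pics/c2.png

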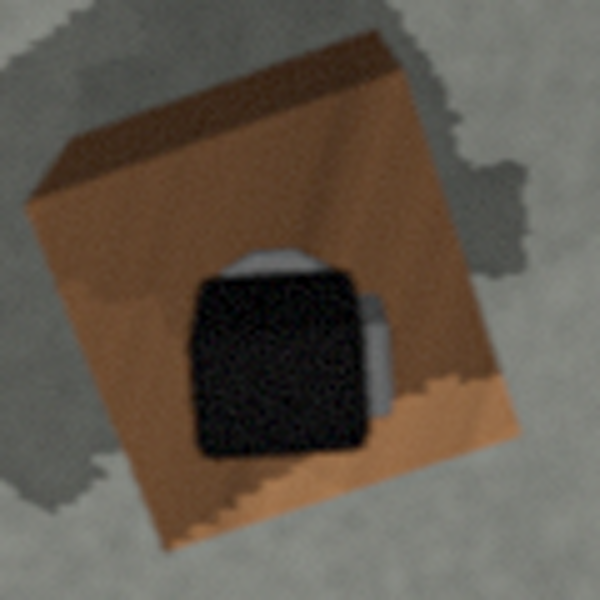

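The close crop confirms the black block head with its silver button on the right (image +x, crop (375,355)). The head is turned about 3° from the tool. Now I descend and grip.

```bash
python3 -m pendant '0.002 0.002 0 -0.055;0 0 0.04 0;0 0 0.04 0;0 0 0.035 0;0 0 0.022 0;0 0 0.014 0;0 0 0 0' 1 28; python3 -m pendant '0 0 0 0;0 0 0 0;0 0 0 0;0 0 0 0;0 0 0 0;0 0 0 0;0 0 0 0;0 0 0 0' 0 28
```

```text
time_s: 3.48
eef_pos: [390.5, 276.2, 80.0]
ee_rot: [-0.0, 0.092, 0.996, -0.0]
force: [0.1, 1.0, 0.7]
grip_width: 0.999
grip_force: 0.0
time_s: 4.47
eef_pos: [391.1, 276.1, 80.9]
ee_rot: [0.0, 0.092, 0.996, 0.0]
force: [-1.2, -3.3, 6.6]
grip_width: 0.324
grip_force: 31.3
```

```bash
python3 -m pendant '0 0 -0.01 0;0 0 -0.02 0;0 0 -0.03 0;0 0 -0.03 -0.142;0 0 0 -0.142;0 0 0 -0.142;0 0 0 0'; python3 -m pendant '-0.0025 -0.02 0 0;-0.0055 -0.042 0 0;-0.0055 -0.042 0 0;-0.0055 -0.042 0 0;-0.0055 -0.042 0 0;-0.0055 -0.042 0 0;-0.0055 -0.042 0 0;-0.005 -0.042 0 0;-0.0025 -0.02 0 0;0 0 0 0'
python3 - <<'E'
from h import *
c=cap('wrist','w2.png')
for q in('carriage_hole','pin_tip','pin'):
  for e in models.boxes_of('wrist',q)[:2]:print(q,round(e['p'],2),np.round(e['at'],1),proj(c,e['at']))
s=ctrl.sense();print(s['eef_pos'],s['ee_rot'],s['force'],s['grip_width'],proj(c,s['eef_pos']+np.array([0,0,-54])))
cv2.imwrite('pics/w2.png',cv2.resize(c['color'][:,:,::-1],(800,500)))
E
```

```text
time_s: 5.35
eef_pos: [390.7, 276.1, 170.6]
ee_rot: [0.0, -0.12, 0.993, 0.0]
force: [-0.3, 0.2, -2.1]
grip_width: 0.325
grip_force: 30.5
time_s: 6.6
eef_pos: [512.3, -38.4, 170.1]
ee_rot: [-0.0, -0.119, 0.993, 0.0]
force: [-1.4, 0.0, -1.2]
grip_width: 0.323
grip_force: 30.4
carriage_hole 0.65 [501.8 -48.4  61.9] [312.2, 184.6]
carriage_hole 0.24 [504.5 -41.6 205.5] [316.9, 300.1]
pin_tip 0.8 [503.8 -38.6 209.9] [325.5, 307.5]
pin 0.58 [504.1 -37.1 207.7] [329.4, 305.4]
[512.00406997 -36.83864935 170.35836683] [-9.48094087e-05 -1.20720581e-01  9.92686515e-01  1.22370968e-04] [ 0.1142871   0.55632236 -0.72002986] 0.32260147889114643 [324.2, 227.7]
```

View pics/w2.png

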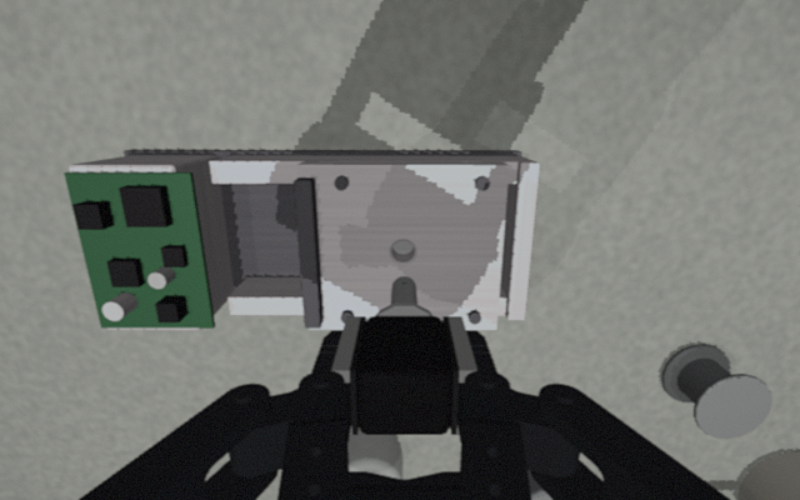

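The gripped pin's tip shows at about (404,280) in the enlarged picture, and the hole mouth at (402,249).

```bash
cat >> h.py <<'E'
def hole(c,cen,r=14):
    u,v=map(int,cen);g=cv2.cvtColor(c['color'],cv2.COLOR_RGB2GRAY)[v-r:v+r,u-r:u+r]
    return g
E
python3 - <<'E'
from h import *
c=cap('wrist');s=ctrl.sense()
h=ray(c,321.6,199.2,65);print(h, h-s['eef_pos'])
R=np.array(c['pose']);print(R[:3,3])
# tip sphere centre predicted
e=s['eef_pos'];print('tipsphere',proj(c,e+[0,0,-49]))
im=c['color'][185:245,295:355,::-1];cv2.imwrite('pics/c3.png',cv2.resize(im,(600,600),interpolation=cv2.INTER_CUBIC))
E
```

```text
[510.11793562 -37.49029837  65.        ] [  -1.93910372   -0.55335454 -105.40093894]
[433.66161288 -55.07282178 313.01554913]
tipsphere [321.3, 230.8]
```

View pics/c3.png

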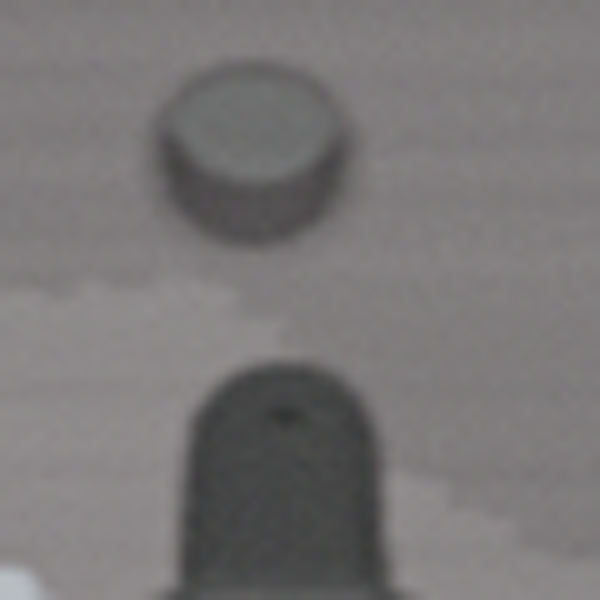

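Run:
```python
from h import *
c=cap('wrist');s=ctrl.sense()
h=ray(c,320.4,200.2,65);t=ray(c,323.5,230.5,121);d=h-t
print(h,t,s['eef_pos'],'toolxy',d@[-.971,-.2385,0],d@[-.2385,.971,0])
```

```text
[511.18897472 -38.27934017  65.        ] [511.80799157 -35.74511469 121.        ] [512.1113809  -37.04814567 170.40272856] toolxy 1.2054781327873552 -2.313097424106678
```

```bash
python3 -m pendant '0.001 -0.0023 0.02 0;0 0 0.02 0;0 0 0.008 0;0 0 0 0;0 0 0.003 0;0 0 0.003 0;0 0 0.002 0;0 0 0 0'; python3 -m pendant '0 0 0.002 0;0 0 0.002 0;0 0 0.002 0;0 0 0 0'
```

```text
time_s: 7.9
eef_pos: [511.8, -40.3, 114.2]
ee_rot: [-0.0, -0.12, 0.993, 0.0]
force: [-0.9, 1.1, -1.7]
grip_width: 0.321
grip_force: 30.4
time_s: 8.4
eef_pos: [511.8, -40.3, 108.0]
ee_rot: [-0.0, -0.12, 0.993, 0.0]
force: [-0.5, 1.9, -2.0]
grip_width: 0.33
grip_force: 30.4
```

```bash
python3 -m pendant '0 0 0.0015 0;0 0 0.0015 0;0 0 0 0'; python3 -m pendant '0 0 0.001 0;0 0 0.001 0;0 0 0 0'
```

```text
time_s: 8.78
eef_pos: [511.8, -40.5, 105.1]
ee_rot: [-0.0, -0.12, 0.993, 0.0]
force: [0.8, 1.6, -1.4]
grip_width: 0.324
grip_force: 30.3
time_s: 9.15
eef_pos: [511.9, -40.4, 103.2]
ee_rot: [-0.0, -0.12, 0.993, 0.0]
force: [-0.2, 0.8, -0.9]
grip_width: 0.32
grip_force: 30.4
```

```bash
python3 -m pendant '0 0 0.001 0;0 0 0 0'; python3 -m pendant '0 0 0.001 0;0 0 0 0'; python3 -m pendant '0 0 0.001 0;0 0 0 0'
```

```text
time_s: 9.4
eef_pos: [512.0, -40.5, 102.6]
ee_rot: [0.0, -0.12, 0.993, -0.0]
force: [-1.4, 2.5, 4.0]
grip_width: 0.323
grip_force: 30.9
time_s: 9.65
eef_pos: [512.1, -40.5, 102.3]
ee_rot: [0.0, -0.12, 0.993, -0.0]
force: [-3.2, 2.9, 11.0]
grip_width: 0.323
grip_force: 31.8
time_s: 9.9
eef_pos: [512.5, -40.5, 102.1]
ee_rot: [0.001, -0.12, 0.993, -0.0]
force: [-5.0, 2.3, 17.2]
grip_width: 0.323
grip_force: 32.4
```

```bash
python3 -m pendant '0 0 -0.0015 0;0 0 0 0'; python3 -m pendant '0 -0.001 0 0;0 -0.001 0 0;0 -0.001 0 0'; python3 -m pendant '0 -0.001 0 0;0 -0.001 0 0'
```

```text
time_s: 10.15
eef_pos: [512.3, -40.6, 102.4]
ee_rot: [0.001, -0.12, 0.993, -0.0]
force: [-0.2, 1.2, 7.3]
grip_width: 0.323
grip_force: 31.2
time_s: 10.52
eef_pos: [512.7, -42.5, 102.3]
ee_rot: [0.0, -0.12, 0.993, 0.001]
force: [-2.3, 7.4, 10.1]
grip_width: 0.324
grip_force: 31.4
time_s: 10.78
eef_pos: [513.2, -44.4, 102.4]
ee_rot: [0.0, -0.12, 0.993, 0.001]
force: [-2.8, 8.0, 9.4]
grip_width: 0.321
grip_force: 31.4
```

```bash
python3 -m pendant '0 -0.001 0 0;0 -0.001 0 0;0 -0.001 0 0'; python3 -m pendant '0 -0.001 0 0;0 -0.001 0 0'
```

```text
time_s: 11.15
eef_pos: [513.9, -47.3, 102.3]
ee_rot: [0.0, -0.12, 0.993, 0.001]
force: [-1.3, 6.7, 9.9]
grip_width: 0.323
grip_force: 31.4
time_s: 11.4
eef_pos: [514.4, -49.2, 102.3]
ee_rot: [0.0, -0.12, 0.993, 0.001]
force: [-2.5, 8.5, 10.1]
grip_width: 0.319
grip_force: 31.4
```

```bash
python3 -m pendant '0 -0.001 0 0;0 -0.001 0 0;0 -0.001 0 0'
```

```text
time_s: 11.78
eef_pos: [515.1, -52.1, 102.3]
ee_rot: [0.0, -0.12, 0.993, 0.001]
force: [-3.7, 8.3, 10.3]
grip_width: 0.321
grip_force: 31.4
```

```bash
python3 -m pendant '0 -0.001 0 0;0 -0.001 0 0;0 -0.001 0 0'; python3 -m pendant '0 -0.001 0 0'
```

```text
time_s: 12.15
eef_pos: [515.9, -55.6, 102.1]
ee_rot: [0.0, -0.12, 0.993, 0.0]
force: [-0.9, 3.3, 4.8]
grip_width: 0.326
grip_force: 30.9
time_s: 12.28
eef_pos: [516.1, -56.9, 101.9]
ee_rot: [0.0, -0.12, 0.993, 0.0]
force: [0.4, 2.1, 2.7]
grip_width: 0.325
grip_force: 30.5
```

```bash
python3 -m pendant '0 -0.001 0 0;0 -0.001 0 0'
```

```text
time_s: 12.52
eef_pos: [516.4, -58.9, 101.5]
ee_rot: [-0.0, -0.12, 0.993, 0.0]
force: [0.5, 2.2, -0.1]
grip_width: 0.325
grip_force: 30.3
```

```bash
python3 -m pendant '0 -0.001 0.001 0;0 0 0 0'
```

```text
time_s: 12.78
eef_pos: [516.6, -60.0, 100.5]
ee_rot: [-0.0, -0.12, 0.993, -0.0]
force: [0.4, 2.0, -2.6]
grip_width: 0.323
grip_force: 30.0
```

```bash
python3 -m pendant '0 -0.001 0.001 0;0 0 0 0'
```

```text
time_s: 13.02
eef_pos: [516.8, -60.9, 99.7]
ee_rot: [-0.0, -0.12, 0.993, -0.0]
force: [0.2, 2.7, -2.3]
grip_width: 0.326
grip_force: 30.0
```

```bash
python3 -m pendant '0 0 0.001 0;0 0 0.001 0;0 0 0 0'
```

```text
time_s: 13.4
eef_pos: [516.9, -60.9, 97.7]
ee_rot: [-0.0, -0.12, 0.993, -0.0]
force: [-0.1, 1.4, -2.2]
grip_width: 0.321
grip_force: 30.1
```

```bash
python3 -m pendant '0 0 0.001 0;0 0 0.001 0;0 0 0 0'
```

```text
time_s: 13.78
eef_pos: [516.9, -60.8, 95.7]
ee_rot: [-0.0, -0.12, 0.993, 0.0]
force: [1.4, 1.2, -2.2]
grip_width: 0.324
grip_force: 30.1
```

```bash
python3 -m pendant '0 0 0.001 0;0 0 0.002 0;0 0 0.002 0;0 0 0 0'; python3 -m pendant '0 0 0.002 0;0 0 0.002 0;0 0 0.002 0;0 0 0 0'
```

```text
time_s: 14.28
eef_pos: [516.8, -60.8, 90.6]
ee_rot: [-0.0, -0.12, 0.993, 0.0]
force: [-0.6, 0.7, -2.5]
grip_width: 0.321
grip_force: 30.1
time_s: 14.78
eef_pos: [516.8, -60.9, 84.6]
ee_rot: [-0.0, -0.12, 0.993, 0.0]
force: [0.9, 0.4, -2.3]
grip_width: 0.325
grip_force: 30.1
```

```bash
python3 -m pendant '0 0 0.002 0;0 0 0.002 0;0 0 0.002 0;0 0 0.002 0;0 0 0 0'; python3 -m pendant '0 0 0.002 0;0 0 0.002 0;0 0 0 0'
```

```text
time_s: 15.4
eef_pos: [516.8, -60.8, 76.6]
ee_rot: [-0.0, -0.12, 0.993, 0.0]
force: [-0.5, 1.0, -1.5]
grip_width: 0.324
grip_force: 30.1
time_s: 15.78
eef_pos: [516.8, -60.8, 72.6]
ee_rot: [-0.0, -0.12, 0.993, 0.0]
force: [-0.4, 0.6, -1.7]
grip_width: 0.324
grip_force: 30.1
```

```bash
python3 -m pendant '0 0 0.001 0;0 0 0.001 0;0 0 0 0'; python3 -m pendant '0 0 0.001 0;0 0 0 0'
```

```text
time_s: 16.15
eef_pos: [517.0, -60.8, 71.0]
ee_rot: [0.0, -0.12, 0.993, -0.0]
force: [-1.5, 0.4, 1.3]
grip_width: 0.324
grip_force: 30.5
time_s: 16.4
eef_pos: [517.0, -61.1, 70.9]
ee_rot: [0.0, -0.12, 0.993, -0.0]
force: [-6.3, -0.2, 11.5]
grip_width: 0.325
grip_force: 31.8
```

```bash
python3 -m pendant '0 0 0.001 0;0 0 0 0'
```

```text
time_s: 16.65
eef_pos: [517.2, -61.4, 70.8]
ee_rot: [0.0, -0.12, 0.993, -0.001]
force: [-9.4, -0.1, 21.4]
grip_width: 0.32
grip_force: 33.0
```

```bash
python3 -m pendant '0 0 -0.0015 0;0 0 0 0'; python3 -m pendant '0 0 0 0;0 0 0 0;0 0 0 0;0 0 0 0;0 0 0 0' 0.52 28;  python3 -m pendant '0 0 -0.01 0;0 0 -0.02 0;0 0 -0.03 0;0 0 -0.04 0;0 0 -0.03 0;0 0 0 0;0 0 0 0'
python3 - <<'E'
from h import *
a=cap('wrist')
cv2.imwrite('pics/w3.png',cv2.resize(a['color'][100:340,200:480,::-1],(700,600),interpolation=cv2.INTER_CUBIC))
E
```

```text
time_s: 16.9
eef_pos: [517.2, -61.1, 70.9]
ee_rot: [0.0, -0.12, 0.993, -0.0]
force: [-3.4, -1.1, 8.3]
grip_width: 0.324
grip_force: 31.4
time_s: 17.52
eef_pos: [516.9, -60.8, 70.3]
ee_rot: [-0.0, -0.12, 0.993, -0.0]
force: [0.3, -0.1, -0.5]
grip_width: 0.52
grip_force: 0.0
time_s: 18.4
eef_pos: [516.6, -60.7, 199.9]
ee_rot: [-0.0, -0.12, 0.993, 0.0]
force: [0.2, 1.1, -0.2]
grip_width: 0.522
grip_force: 0.0
```

View pics/w3.png

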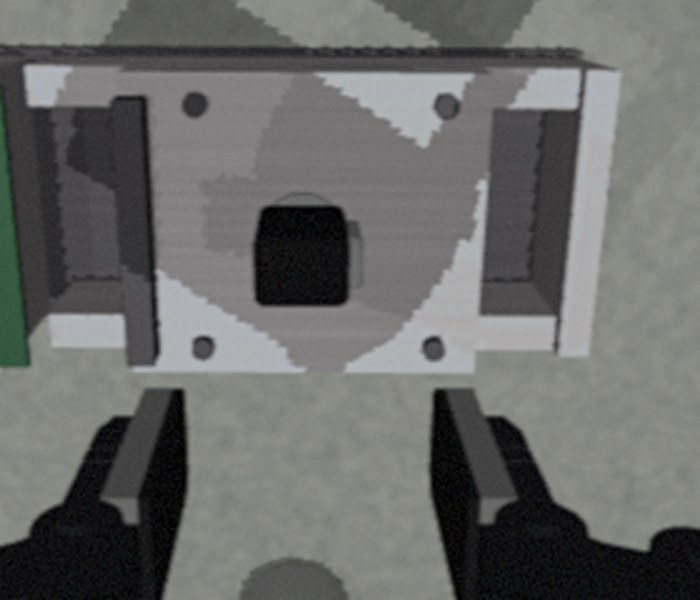

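The pin sits home, with its collar on the carriage at (305,250), and the button has sprung out on the right at (355,255). The gripper is clear of everything.

```bash
python3 -c "
from rig import ctrl
print(ctrl.finish_job())"
```

```text
the job is handed in; nothing more can be done
None
```

The pin dropped through the hidden hole and was pushed fully home with the button held in; after release, the last picture shows the button sprung out, and I handed the job in at about 18.5 s of the 67 s allowed.

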